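# Clamp the long heat sink in the test jig

### The arm

A 6-joint arm with a two-finger parallel gripper is mounted at the origin on the work surface. World frame = base frame: x ahead of the robot, y to its left, z up, the work surface at z = 0. Lengths are in m, angles in rad, forces in N, time in s.
With the tool pointing down it reaches from about 0.275 to 0.825 m from the base axis. Payload 5.2 kg.
Tool frame: the origin (TCP) lies between the finger pads; the fingertips stand 8 mm ahead of it and the grasp point (between the pads) lies 11 mm behind it; z points along the fingers, y is the line along which they close (so a half turn about z gives the same grasp; the last joint's range is limited). The gripper opens to 93 mm and grips with 3 to 60 N. Pads are 15 mm wide; open, the fingers measure 128 mm over their backs; the gripper's body (75 mm by 188 mm) begins 65 mm behind the grasp point.
Start: joints at [1.005, 0.259, 1.535, -0, 1.348, -0.203], TCP at [0.195, 0.514, 0.227] pointing down, gripper open.
Joint ranges: [-3.14, 3.14], [-0.91, 2.08], [0.19, 2.58], [-1.22, 4.36], [0.22, 2.71], [-3.12, 3.12]. Speed limits (rad/s): [2.57, 2.57, 3.14, 3.14, 3.14, 3.14].

### API

Orientations are given as [roll, pitch, yaw] about the fixed x, y, z axes, in that order (R = Rz(yaw) Ry(pitch) Rx(roll)).
In Python, from bench import robot, capture gives the robot as it stands. The module is installed in compiled form; this text tells all that it offers.
- The arm moves only by the tool send_rows, never from a script. Its argument "increments" is a list of rows, each a list of 6 numbers: the shift along the tool's x, y, z scaled (see below), then the turn, a rotation vector about the tool's x, y, z scaled (see below). A call has 1 to 5 rows; each row is the pose to reach, as a shift and turn from the pose commanded when the call began, along the tool's axes at that moment, turning the shorter way round; what a row does not reach only later rows make up. The controller multiplies each number of a shift by 200 mm and each number of a turn by 360 degrees. A row lasts 1/12 s, in which the tool goes at most 41.7 mm and 7.16 degrees, less where a joint would pass 70% of its speed; a pose out of reach is approached as far as the arm can. A call with a number of a shift or a turn outside -1 to 1 is refused whole. A call with a gripper value outside its range is refused whole. "fingers" is the opening, from -1 (shut) to 1 (fully open), set as the call begins (left out, the last holds). The fingers move at their own pace and stop on an object; "squeeze" is the grip in N (left out, the last holds). Time passes only in rows, so rows that repeat a pose let the fingers close. It gives the time, the measured TCP pose, the force, the opening and the grip force at its end, in the units of the state.
- robot.get_obs(): the state, without advancing time (a new reading comes with each control period).
- capture(name): name is "scene" or "top" or "wrist"; returns a dict with "frame" (420x560x3 uint8, red, green, blue), "camera_matrix" (3x3 intrinsics, pixels), "R" (3x3) and "t" (3): a world point X has camera coordinates R X + t. Camera axes: x right, y down, z forward; pixel columns grow to the right and rows downward; lengths in m; the calibration is good to about 2 mm. A picture is of the moment at which its call begins. There is no depth.
- robot.finish_job(): hands the job in; it is judged then, once.
The state is a dict: "t": time; "joint_pos": joint angles; "dq": joint speeds; "joint_efforts": joint torques, N m; "tool_pos": TCP position; "tcp_rot": TCP orientation; "wrist_force": force on the tool from outside, world axes, zero at the start; "wrist_torque": the same for the moment, N m; "grip_width": finger opening in m; "gripper_force": force on a finger pad.
Only numpy, scipy, OpenCV 4.12 (cv2) and the standard library are available. Lean on these libraries where they do the work, as an engineer would, in place of code of your own. Each camera call takes 0.05 s, during which the arm holds its last target. There are 200 camera calls.

### The job

Take the long finned heat sink out of the sloped parts bin and set it down gently, fins up, flat in the channel of the test jig, its ends level with the ends of the black pad. Then swing the jig's clamp arm over and down until its foot rests on the fins. Leave the other two parts in their lanes and everything else on the bench where it is.

Things in the scene. Friction and masses are not known exactly. Their poses are not given: they have to be found in the camera images.
- bin: Fixed black sloped bin, left or right, 175 deep (x) x 300 mm wide; origin under its centre. Three lanes 95 wide, at y -99, 0, 99 mm, rise to +x (away from the robot) at 0.33 rad from a front lip at x -85, z 22 mm. Square to the slope: lip 14 mm high, dividers 18, back wall 34. Each lane holds one part lying along it, 3 mm from the lip; which is in which varies.
- long_sink: The long finned heat sink, bare aluminium extrusion with six lengthwise fins: 120 long (x) x 36 wide (y) x 32 high (z) mm, about 160 g. Origin at the middle of the lower edge of one end (the end at the bin's lip); x runs along its length up the slope, z points up out of the fins, square to its base.
- sink_mid (a point): Centre of the long heat sink's underside, 60 mm along x from its origin; same axes.
- short_sink: Short finned heat sink, the same section but 75 mm long; origin and axes as for the long one. Stays in its lane.
- resistor: Aluminium-cased power resistor, no fins: base 120 x 36 x 5 mm with a smooth body 26 wide, 27 mm high over all; origin and axes as for the long heat sink. Stays in its lane.
- jig: Fixed grey test jig, left or right: plate 250 x 110 x 10 mm (x -110 to +140); origin on the bench under the middle of its channel. The channel runs along x: black pad 120 x 40 x 4 mm between two aluminium rails 100 long, 6 thick, 44 mm apart inside, tops 8 mm above the pad. Hinge posts 66 mm high at x 80, the far end.
- seat (a point): Centre of the top of the black pad, x along the channel, z up; 14 mm above the bench.
- clamp_axis (a point): Centre of the clamp arm's hinge, 80 mm along the jig's x from the seat, 58 mm above the bench; the hinge axis is the jig's y.
- clamp (a joint): Clamp arm angle (rad): 0 = level over the channel, foot on the heat sink's fins; grows as it swings up and away; 1.57 = upright. Starts leaning back at 1.65 to 1.85; light friction. A steel bar 14 mm wide with a rubber foot 22 mm across, 80 mm from the hinge, reaching 12 mm below the bar's centre line.
- clamp_handle (a point): Middle of the clamp arm's black cross handle, a round bar 16 mm thick and 50 mm long across the arm (jig's y), at the arm's tip 170 mm from the hinge. It can be pinched end to end from above, and turns within such a grip.
- screwdriver: Screwdriver, 190 mm long, lying at the front left; bystander, origin under its middle.
- spool: Solder spool, 68 mm diameter x 49 mm, standing at the back; bystander, origin under its centre.
- tester: Handheld tester with a screen, 100 x 170 x 35 mm, lying at the right; bystander, origin under its centre.
- jar: Clear jar with a steel lid, 64 mm diameter x 85 mm, at the back; bystander, origin under its centre.
- carton: Small cardboard carton, 90 x 140 x 60 mm, at the left; bystander, origin under its centre.
- brush: Brush, 170 mm long, lying at the robot's right; bystander, origin under its middle.

How it is judged:
By the outcome, as a careful person would: the job done as asked, in the order asked, and still so for the second after the job is handed in, with the robot touching nothing.
It also fails if it takes over 56 s, if anything falls off the work surface, if the arm or the gripper's body presses on something with over 40 N, if the wrist force passes 120 N, or if a joint passes its speed limit or range.

## Working session

There is one attempt and no reset: what is moved stays moved. The work goes in short steps, Python scripts to look and compute and a tool call to move; the robot and the scene stay as the last step left them, time stands still between calls to the robot, and variables do not carry over. Pictures are saved under pics/ and viewed, at most 10 in all, crops included, and the job is handed in when it is done.

Besides the shell and the picture viewer there is one more tool, called after "Call:" as name([rows], argument=value, ...), one row to a line, values as JSON. send_rows: Moves the arm, as the interface text tells. Shifts and turns lie within -1 to 1; 1 stands for 200 mm of shift or 360 degrees of turn. Its arguments: {"type":"object","properties":{"increments":{"type":"array"},"fingers":{"type":"number"},"squeeze":{"type":"number"}},"required":["increments"]}

```bash
mkdir -p pics
python3 - <<'E'
from bench import robot, capture
import cv2, pickle
o=robot.get_obs(); print({k:o[k] for k in('t','tool_pos','tcp_rot','grip_width','wrist_force')})
for n in('scene','top'):
    c=capture(n); pickle.dump(c,open(n+'.pkl','wb')); cv2.imwrite(f'pics/{n}0.png',c['frame'][:,:,::-1]); print(n,c['camera_matrix'],c['R'],c['t'])
E
```

```text
{'t': 0.0, 'tool_pos': array([0.19487534, 0.51374447, 0.22581615]), 'tcp_rot': array([-3.13980123e+00, -3.73777673e-04,  2.77879831e+00]), 'grip_width': 0.09316264093444794, 'wrist_force': array([0.32165251, 0.3177739 , 0.18929921])}
scene [[457.62623776   0.         283.23146447]
 [  0.         457.62623776 210.82538559]
 [  0.           0.           1.        ]] [[-0.56706028  0.82353575  0.01521557]
 [ 0.61814834  0.43770049 -0.65292489]
 [-0.54436685 -0.36084229 -0.75726982]] [ 0.26825148 -0.27974276  1.67984069]
top [[448.28258025   0.         281.63901941]
 [  0.         448.28258025 209.36325853]
 [  0.           0.           1.        ]] [[-0.01900458 -0.99965039 -0.01838286]
 [-0.99488824  0.02073148 -0.09883115]
 [ 0.0991777   0.01641065 -0.99493441]] [0.02576597 0.51387608 1.28815463]
```

View pics/scene0.png

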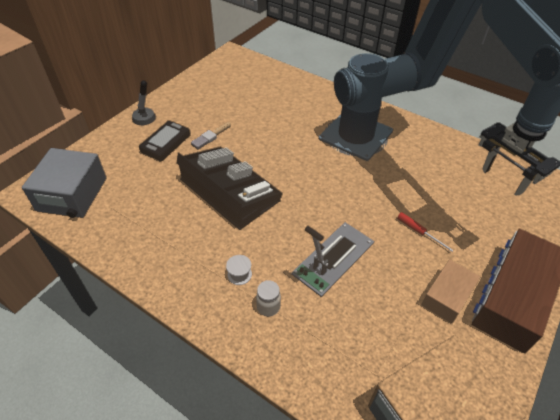

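View pics/top0.png

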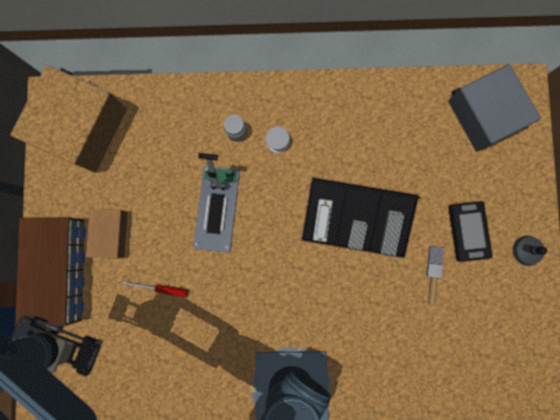

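The scene view shows the bin on the robot's right and the jig on its left. In the top view the bin is around (360,218), with the long sink in its rightmost lane (393,232). The jig is around (216,210), with its pad at (216,213) and the clamp leaning back at (208,157). I'll zoom in to get the corners.

Run:
```python
import cv2, pickle, numpy as np
f=pickle.load(open('top.pkl','rb'))['frame'][:,:,::-1]
a=cv2.resize(f[170:265,297:423],None,fx=4,fy=4,interpolation=cv2.INTER_CUBIC)
b=cv2.resize(f[145:260,186:251],None,fx=4,fy=4,interpolation=cv2.INTER_CUBIC)
im=np.zeros((460,800,3),np.uint8); im[:380,:504]=a; im[:460,520:780]=b
im=np.clip((im/255.)**0.6*255,0,255).astype(np.uint8)
cv2.imwrite('pics/crop1.png',im)
```

```text
(no output)
```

View pics/crop1.png

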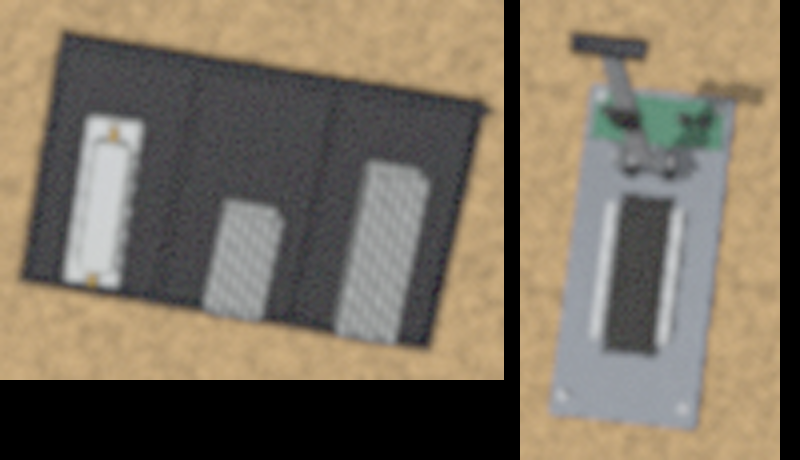

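The crop shows the bin's four outer corners, the long sink in the right lane (about (335,338) to (430,170) in the crop), and the jig's plate and pad corners. I'll fit the poses from these.

```bash
cat > h.py <<'E'
import numpy as np, pickle
from scipy.optimize import least_squares
from scipy.spatial.transform import Rotation as Rn
def proj(c,X):
    p=np.atleast_2d(X)@np.asarray(c['R']).T+c['t']; q=p@np.asarray(c['camera_matrix']).T
    return q[:,:2]/q[:,2:]
def ray(c,uv,z):
    R=np.asarray(c['R']);C=-R.T@c['t'];d=R.T@np.linalg.solve(c['camera_matrix'],[uv[0],uv[1],1.]);return C+d*(z-C[2])/d[2]
def place(p,L):  # p=(x,y,yaw), L local pts
    c,s=np.cos(p[2]),np.sin(p[2]);L=np.atleast_2d(L)
    return np.c_[p[0]+c*L[:,0]-s*L[:,1],p[1]+s*L[:,0]+c*L[:,1],L[:,2]]
def fit(c,uv,L,p0):
    r=least_squares(lambda p:(proj(c,place(p,L))-uv).ravel(),p0);return r.x,r.fun.reshape(-1,2)
S=0.33
def slope(u,v,w): # along slope from lip floor, lateral, normal -> bin frame
    return [-.085+u*np.cos(S)-w*np.sin(S),v,.022+u*np.sin(S)+w*np.cos(S)]
E
python3 - <<'E'
from h import *
np.set_printoptions(precision=4,suppress=True)
c=pickle.load(open('top.pkl','rb'))
cr=lambda P,x0,y0,u0,v0:np.array([[u0+(x-x0+.5)/4-.5,v0+(y-y0+.5)/4-.5] for x,y in P])
j=cr([(588,86),(735,98),(697,429),(551,413)],520,0,186,145)
L=[(.14,.055,.01),(.14,-.055,.01),(-.11,-.055,.01),(-.11,.055,.01)]
print('jig plate',*fit(c,j,L,[.5,.2,0]))
d=cr([(622,196),(672,199),(655,354),(604,350)],520,0,186,145)
L=[(.06,.02,.014),(.06,-.02,.014),(-.06,-.02,.014),(-.06,.02,.014)]
pj,r=fit(c,d,L,[.5,.2,0]);print('pad',pj,r)
b=cr([(64,33),(485,105),(430,348),(22,280)],0,0,297,170)
D=.175/np.cos(S)
for D in(.175,.185):
  L=[slope(D,.15,.034),slope(D,-.15,.034),slope(0,-.15,.014),slope(0,.15,.014)]
  print('bin',D,*fit(c,b,L,[.5,-.2,0]))
s=cr([(335,335),(395,343),(430,170),(370,160)],0,0,297,170)
L=[slope(.003,.018,.032),slope(.003,-.018,.032),slope(.123,-.018,.032),slope(.123,.018,.032)]
L=[(x,y-.099,z) for x,y,z in L]
print('sink->bin',*fit(c,s,L,[.5,-.2,0]))
E
```

```text
jig plate [ 0.508   0.2117 -0.1176] [[ 0.2505 -0.7112]
 [-0.1752 -0.2852]
 [ 0.1942  0.3211]
 [-0.2717  0.639 ]]
pad [ 0.5081  0.2128 -0.114 ] [[-0.3911 -1.0182]
 [ 0.4356 -0.5372]
 [ 0.3211  0.9004]
 [-0.3688  0.6251]]
bin 0.175 [ 0.4902 -0.2035 -0.1842] [[-1.464   1.8947]
 [ 1.8454  1.4175]
 [ 0.4846 -1.6601]
 [-0.9073 -1.8263]]
bin 0.185 [ 0.4851 -0.2023 -0.1834] [[-1.2817  0.205 ]
 [ 2.2907 -0.3243]
 [ 0.1727  0.087 ]
 [-1.2667 -0.0248]]
sink->bin [ 0.4892 -0.2019 -0.171 ] [[ 1.3677 -1.3379]
 [-0.9574 -1.4026]
 [-1.2127  1.0756]
 [ 0.8192  1.6359]]
```

```bash
cat >> h.py <<'E'
def down(yaw,tilt=0): # tool x along -heading (yaw=heading+pi); tilt: tool leans to slope
    h=yaw-np.pi  # heading = uphill direction
    z=np.array([np.sin(tilt)*np.cos(h),np.sin(tilt)*np.sin(h),-np.cos(tilt)])
    y=np.array([-np.sin(h),np.cos(h),0.]); x=np.cross(y,z)
    return np.c_[x,y,z]
def pose(o): return np.array(o['tool_pos']),Rn.from_euler('xyz',o['tcp_rot']).as_matrix()
def inc(p,R,P,T):
    return np.r_[R.T@(np.array(P)-p)/.2, Rn.from_matrix(R.T@T).as_rotvec()/(2*np.pi)]
BIN=np.array([.487,-.2025,-.178]); JIG=np.array([.508,.2122,-.116])
def sinkT(h,b=BIN): # TCP position h above sink underside along normal, at sink mid
    return place(b,np.add(slope(.063,0,h),[0,-.099,0]))[0]
E
python3 - <<'E'
from h import *
from bench import robot
np.set_printoptions(precision=4,suppress=True)
p,R=pose(robot.get_obs()); T=down(BIN[2]+np.pi,.33); P=sinkT(.17)
print(P, down(2.7788)-R)
print(sinkT(0),inc(p,R,P,T), inc(p,R,[p[0],p[1],.3],R))
E
```

```text
[ 0.3903 -0.2857  0.2032] [[ 0.      0.      0.0009]
 [ 0.     -0.      0.0014]
 [-0.0003  0.0016 -0.    ]]
[ 0.4445 -0.2954  0.0424] [-2.3319 -3.3904  0.118  -0.0051 -0.0524 -0.0291] [ 0.0001 -0.0006 -0.3705  0.      0.      0.    ]
```

Call:
send_rows([
  [-0.1,-0.14,-0.1,0,0,0],
  [-0.2,-0.3,-0.15,0,0,0],
  [-0.3,-0.44,-0.2,0,0,0],
  [-0.4,-0.58,-0.2,0,0,0],
  [-0.5,-0.72,-0.2,0,0,0],
], fingers=0.1, squeeze=20)

```text
t: 0.52
tool_pos: [0.2376, 0.3428, 0.2669]
tcp_rot: [3.141, 0.001, 2.78]
wrist_force: [0.6, -0.0, -0.8]
grip_width: 0.0642
gripper_force: 0.0
```

Call:
send_rows([
  [-0.1,-0.14,0,0,0,0],
  [-0.2,-0.3,0,0,0,0],
  [-0.3,-0.44,0,0,0,0],
  [-0.4,-0.58,0,0,0,0],
  [-0.5,-0.72,0,0,0,0],
])

```text
t: 0.93
tool_pos: [0.2795, 0.1725, 0.2665]
tcp_rot: [-3.142, 0.0, 2.779]
wrist_force: [-0.4, 0.3, -0.4]
grip_width: 0.0513
gripper_force: 0.0
```

Call:
send_rows([
  [-0.1,-0.14,0,0,0,0],
  [-0.2,-0.3,0,0,0,0],
  [-0.3,-0.44,0,0,0,0],
  [-0.4,-0.58,0,0,0,0],
  [-0.5,-0.72,0,0,0,0],
])

```text
t: 1.35
tool_pos: [0.322, 0.0022, 0.2666]
tcp_rot: [3.141, 0.0, 2.778]
wrist_force: [1.1, 0.5, -0.6]
grip_width: 0.0513
gripper_force: 0.0
```

Call:
send_rows([
  [-0.1,-0.14,0,0,0,0],
  [-0.2,-0.3,0,0,0,0],
  [-0.3,-0.44,0,0,0,0],
  [-0.4,-0.58,0,0,0,0],
  [-0.5,-0.72,0,0,0,0],
])

```text
t: 1.77
tool_pos: [0.3645, -0.168, 0.2664]
tcp_rot: [3.141, -0.0, 2.778]
wrist_force: [1.1, 0.1, 0.2]
grip_width: 0.0512
gripper_force: 0.0
```

```bash
cat > go.py <<'E'
from h import *
from bench import robot
np.set_printoptions(precision=4,suppress=True)
def show(P,T):
    o=robot.get_obs();p,R=pose(o)
    print('t',o['t'],'p',p,'w',o['grip_width'],'F',o['wrist_force'],'q',o['joint_pos']);print(inc(p,R,P,T))
E
python3 - <<'E'
from go import *
show(sinkT(.17),down(BIN[2]+np.pi,.33))
E
```

```text
t 1.7667 p [ 0.3645 -0.168   0.2664] w 0.05117803239481327 F [1.064  0.0529 0.1696] q [-0.7118 -0.0451  1.7832  0.0001  1.4038 -1.9189]
[-0.3299 -0.504   0.3156 -0.0048 -0.0524 -0.0293]
```

Call:
send_rows([
  [-0.07,-0.1,0.06,-0.001,-0.012,-0.006],
  [-0.16,-0.25,0.16,-0.0025,-0.027,-0.015],
  [-0.25,-0.38,0.24,-0.004,-0.04,-0.022],
  [-0.31,-0.47,0.295,-0.0048,-0.05,-0.028],
  [-0.33,-0.504,0.3156,-0.0048,-0.0524,-0.0293],
])

```text
t: 2.18
tool_pos: [0.389, -0.2857, 0.2011]
tcp_rot: [3.141, 0.331, 2.962]
wrist_force: [-0.1, 0.2, 0.6]
grip_width: 0.0513
gripper_force: 0.0
```

Run:
```python
from go import *
from bench import capture
import cv2
c=capture('wrist'); pickle.dump(c,open('w1.pkl','wb'))
show(sinkT(.17),down(BIN[2]+np.pi,.33))
f=c['frame'][:,:,::-1]
cv2.imwrite('pics/w1.png',f)
# predicted corners of fins top and base
for w in(0,.032): print(proj(c,[place(BIN,np.add(slope(u,v,w),[0,-.099,0]))[0] for u,v in((.003,.018),(.003,-.018),(.123,-.018),(.123,.018))]))
```

```text
t 2.2333 p [ 0.389  -0.2857  0.201 ] w 0.0511670155459501 F [-0.2916 -0.9202 -1.0674] q [-1.0624 -0.0125  1.9677  0.3034  0.9951 -2.5946]
[-0.0096  0.0014 -0.0087  0.0001 -0.0001 -0.0004]
[[294.0399 131.2358]
 [251.317  131.3458]
 [253.6086 264.8211]
 [292.7435 264.715 ]]
[[296.172  132.5129]
 [248.8234 132.6348]
 [251.5703 279.1099]
 [294.5515 278.9928]]
```

View pics/w1.png

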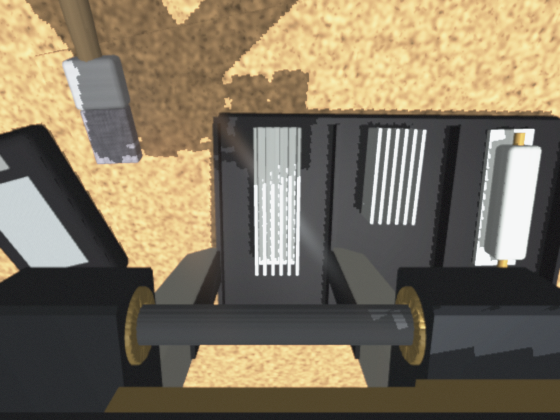

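The wrist view shows the long sink's fin tops spanning u 254–301, v 127–275, about 4–5 px off my prediction. I'll refit.

Run:
```python
from go import *
c=pickle.load(open('w1.pkl','rb'))
L=[np.add(slope(u,v,.032),[0,-.099,0]) for u,v in((.003,.018),(.003,-.018),(.123,-.018),(.123,.018))]
uv=np.array([(301,127),(253.5,127),(255.5,276),(299,276)])
b,r=fit(c,uv,L,BIN); print(b,r)
p,R=pose(robot.get_obs())
print('axis',proj(c,[p+R[:,2]*d for d in(0,.05,.1,.15)]))
for B in(b,): print(sinkT(.019,B)); show(sinkT(.019,B),down(b[2]+np.pi,.33)); show(sinkT(.06,B),down(b[2]+np.pi,.33))
print(sinkT(.019))
# bin corners check
cor=[slope(0,.15,.014),slope(0,-.15,.014)]
print(proj(c,place(b,cor)))
```

```text
[ 0.4837 -0.1983 -0.1791] [[ 0.1183  0.3834]
 [-0.0969  0.4562]
 [ 0.0962 -0.5523]
 [-0.1206 -0.6349]]
axis [[270.9612 275.6575]
 [271.7721 240.7076]
 [272.2869 218.5192]
 [272.6428 203.1818]]
[ 0.435  -0.2901  0.0604]
t 2.2333 p [ 0.389  -0.2857  0.201 ] w 0.0511670155459501 F [-0.2916 -0.9202 -1.0674] q [-1.0624 -0.0125  1.9677  0.3034  0.9951 -2.5946]
[ 0.0092  0.0186  0.7397  0.0002 -0.0001 -0.0002]
t 2.2333 p [ 0.389  -0.2857  0.201 ] w 0.0511670155459501 F [-0.2916 -0.9202 -1.0674] q [-1.0624 -0.0125  1.9677  0.3034  0.9951 -2.5946]
[ 0.0093  0.0188  0.5347  0.0002 -0.0001 -0.0002]
[ 0.4384 -0.2943  0.0604]
[[588.5332 122.6334]
 [213.2336 123.2021]]
```

Call:
send_rows([
  [0.003,0.003,0.1,0,0,0],
  [0.006,0.006,0.22,0,0,0],
  [0.009,0.009,0.35,0,0,0],
  [0.009,0.009,0.46,0,0,0],
  [0.009,0.009,0.53,0,0,0],
])

```text
t: 2.65
tool_pos: [0.4231, -0.2865, 0.1008]
tcp_rot: [3.14, 0.328, 2.964]
wrist_force: [-0.3, 0.3, -0.0]
grip_width: 0.0515
gripper_force: 0.0
```

Run:
```python
from go import *
from bench import capture
import cv2
c=capture('wrist'); pickle.dump(c,open('w2.pkl','wb'))
B=np.array([.4837,-.1983,-.1791])
show(sinkT(.02,B),down(B[2]+np.pi,.33))
cv2.imwrite('pics/w2.png',c['frame'][:,:,::-1])
```

```text
t 2.7 p [ 0.4228 -0.2857  0.0991] w 0.05130617317899259 F [ 0.1437 -0.2233 -1.5535] q [-0.9862  0.1764  2.0546  0.3644  0.7175 -2.6327]
[ 0.0014 -0.0114  0.1988  0.0007 -0.0006  0.0002]
```

View pics/w2.png

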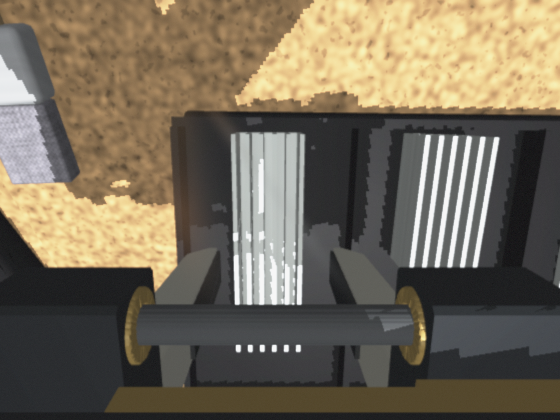

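The wrist view shows the sink centred at u≈268.5 and the finger gap centred at u≈275. The tool is therefore about 3–4 mm too far towards +y, so I'll correct that before descending.

Call:
send_rows([
  [0.001,-0.01,0,0,0,0],
  [0.001,-0.017,0,0,0,0],
  [0.001,-0.017,0,0,0,0],
])

```text
t: 2.95
tool_pos: [0.4228, -0.292, 0.1039]
tcp_rot: [-3.139, 0.332, 2.965]
wrist_force: [-0.0, 0.2, 0.0]
grip_width: 0.0513
gripper_force: 0.0
```

Run:
```python
from go import *
from bench import capture
import cv2
c=capture('wrist'); pickle.dump(c,open('w3.pkl','wb'))
B=np.array([.4837,-.1983,-.1791])
show(sinkT(.02,B),down(B[2]+np.pi,.33))
print(robot.get_obs()['tcp_rot'])
for n in('w2','w3'):
  g=pickle.load(open(n+'.pkl','rb'))['frame'].astype(int).sum(2)
  for r in(200,225,258): print(n,r,''.join('#' if v>330 else '+' if v>210 else '.' for v in g[r,190:360]))
```

```text
t 3.0 p [ 0.4227 -0.292   0.104 ] w 0.0513392883124861 F [-0.1836  0.5995 -0.53  ] q [-0.995   0.1717  2.0468  0.3647  0.7238 -2.6395]
[ 0.0153  0.0208  0.2202 -0.0002  0.0003  0.0004]
[-3.1393  0.3317  2.9651]
w2 200 ..........................................######+++##########+#############################################+######........................................................
w2 225 ++++++++.............+++++++++++++........+#######+##############################################################+........++++++++++++++++++++++++++......................
w2 258 ++++++++++++++++++++++++.......++++++......###############################################################+######+++++++++++++++++++++++++++.......+++++++++++++++++++++++
w3 200 +++..................................+...............+#####++############################################+##########+++#####+.............................................
w3 225 ++++......++++++++++++++++++++++++++++++++++++++......##############################################################++######+++++++++++++++++++++++++++++++...............
w3 258 ++++++++++++++++++++++++.......+++++++++++++++++......#############################################################+++#####+++++++++++++++++.......+++++++++++++++++++++++
```

Call:
send_rows([
  [0.004,0.003,0.04,0,0,0],
  [0.008,0.006,0.09,0,0,0],
  [0.01,0.009,0.13,0,0,0],
  [0.01,0.009,0.16,0,0,0],
  [0.01,0.009,0.175,0,0,0],
])

```text
t: 3.42
tool_pos: [0.4319, -0.2908, 0.068]
tcp_rot: [3.141, 0.329, 2.964]
wrist_force: [-0.3, -0.2, 1.3]
grip_width: 0.0508
gripper_force: 0.0
```

Call:
send_rows([
  [0,0,0.01,0,0,0],
  [0,0,0.02,0,0,0],
  [0,0,0.03,0,0,0],
  [0,0,0.035,0,0,0],
  [0,0,0.035,0,0,0],
])

```text
t: 3.83
tool_pos: [0.4342, -0.2916, 0.0622]
tcp_rot: [-3.141, 0.33, 2.965]
wrist_force: [0.2, 0.1, -0.4]
grip_width: 0.0511
gripper_force: 0.0
```

Run:
```python
from go import *
from bench import capture
B=np.array([.4837,-.1983,-.1791])
show(sinkT(.02,B),down(B[2]+np.pi,.33))
show(sinkT(.02,BIN),down(B[2]+np.pi,.33))
c=capture('wrist');g=c['frame'].astype(int).sum(2)
for r in(200,225,245): print(r,''.join('#' if v>330 else '+' if v>210 else '.' for v in g[r,190:360]))
```

```text
t 3.8333 p [ 0.4342 -0.2916  0.0622] w 0.05108231352130788 F [ 0.2455  0.1289 -0.366 ] q [-0.9705  0.2583  2.0712  0.4107  0.6162 -2.6781]
[0.0005 0.0081 0.0044 0.     0.     0.0003]
t 3.8333 p [ 0.4342 -0.2916  0.0622] w 0.05108231352130788 F [ 0.2455  0.1289 -0.366 ] q [-0.9705  0.2583  2.0712  0.4107  0.6162 -2.6781]
[-0.0189 -0.0099  0.011   0.      0.      0.0003]
200 ......................................#######++++#############++########################################++#############++++######+........................................
225 .......................................#######++++############++######################################################++++#######.........................................
245 ..............................++.......+######++++#############+#######################################++#############+++#######+.........................................
```

Call:
send_rows([
  [0,0,0.003,0,0,0],
  [0,0,0.003,0,0,0],
  [0,0,0.003,0,0,0],
  [0,0,0.003,0,0,0],
  [0,0,0.003,0,0,0],
], fingers=-1, squeeze=25)

```text
t: 4.3
tool_pos: [0.4344, -0.2917, 0.0618]
tcp_rot: [-3.141, 0.33, 2.965]
wrist_force: [-0.5, -0.3, 0.8]
grip_width: 0.0356
gripper_force: 25.0
```

Call:
send_rows([
  [0,0,0,0,0,0],
  [0,0,0,0,0,0],
  [0,0,-0.005,0,0,0],
  [0,0,-0.012,0,0,0],
  [0,0,-0.02,0,0,0],
])

```text
t: 4.72
tool_pos: [0.4328, -0.291, 0.0652]
tcp_rot: [3.141, 0.329, 2.965]
wrist_force: [-0.8, -0.0, -1.9]
grip_width: 0.0356
gripper_force: 25.0
```

Gripped at 35.6 mm. I'll lift square to the slope.

Call:
send_rows([
  [0,0,-0.04,0,0,0],
  [0,0,-0.1,0,0,0],
  [0,0,-0.17,0,0,0],
  [0,0,-0.25,0,0,0],
  [0,0,-0.33,0,0,0],
])

```text
t: 5.13
tool_pos: [0.4114, -0.2872, 0.1287]
tcp_rot: [-3.141, 0.329, 2.965]
wrist_force: [0.6, 0.1, -1.6]
grip_width: 0.0361
gripper_force: 25.0
```

Call:
send_rows([
  [0,0,-0.09,0,0,0],
  [0,0,-0.18,0,0,0],
  [0,0,-0.26,0,0,0],
  [0,0,-0.31,0,0,0],
  [0,0,-0.33,0,0,0],
])

```text
t: 5.55
tool_pos: [0.3908, -0.2843, 0.1924]
tcp_rot: [-3.138, 0.332, 2.965]
wrist_force: [0.3, 0.2, -1.7]
grip_width: 0.036
gripper_force: 25.0
```

Run:
```python
from go import *
from bench import capture
import cv2
c=capture('wrist'); cv2.imwrite('pics/w4.png',c['frame'][:,:,::-1]); pickle.dump(c,open('w4.pkl','wb'))
P=place(JIG,[(0,0,.15)])[0]; T=down(JIG[2]+np.pi)
show(P,T); print(P)
```

```text
t 5.6 p [ 0.3909 -0.2843  0.1923] w 0.0359983127296632 F [ 0.812   0.098  -0.8745] q [-1.0558 -0.0044  1.984   0.3075  0.9658 -2.6007]
[-0.0644  2.5475  0.2376 -0.0021  0.0528 -0.0096]
[0.508  0.2122 0.15  ]
```

View pics/w4.png

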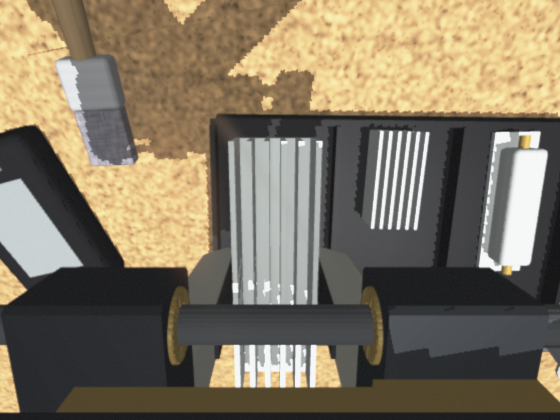

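The sink is held firmly and square, with its near end at v≈139, clear of the bin. I'll carry it to the jig and level it on the way.

Call:
send_rows([
  [0,0.07,0,0,0.008,-0.001],
  [0,0.2,0,0,0.02,-0.003],
  [0,0.36,0,0,0.034,-0.006],
  [0,0.54,0,-0.001,0.046,-0.008],
  [0,0.72,0,-0.002,0.0528,-0.0096],
])

```text
t: 6.02
tool_pos: [0.4171, -0.1411, 0.1902]
tcp_rot: [3.141, -0.005, 3.026]
wrist_force: [1.0, 0.5, -2.5]
grip_width: 0.0357
gripper_force: 25.0
```

Run:
```python
from go import *
show(place(JIG,[(0,0,.15)])[0],down(JIG[2]+np.pi))
c=pickle.load(open('w4.pkl','rb'))
p,R=np.array([.3909,-.2843,.1923]),down(2.965,.331)
for d in(.055,.06,.065,-.055,-.06): print(d,proj(c,[p+R@[d,y,-.011] for y in(-.018,.018)]).ravel(), proj(c,[p+R@[d,0,.021]]))
```

```text
t 6.0167 p [ 0.4171 -0.1411  0.1902] w 0.03568321509941964 F [ 1.0051  0.5476 -2.5381] q [-0.5794  0.0931  1.8334 -0.0015  1.2197 -2.0336]
[-0.2479  1.807   0.2013  0.0001 -0.0008 -0.    ]
0.055 [223.2491 154.1973 317.0866 154.0999] [[271.1223 148.005 ]]
0.06 [222.797  140.9467 317.429  140.84  ] [[271.0837 137.0651]]
0.065 [222.3372 127.4698 317.7773 127.3536] [[271.0446 125.9717]]
-0.055 [231.5743 398.2052 310.7814 398.2529] [[271.8531 355.4684]]
-0.06 [231.8915 407.5017 310.5412 407.554 ] [[271.8817 363.6049]]
```

Call:
send_rows([
  [-0.02,0.15,0,0,0,0],
  [-0.045,0.33,0.02,0,0,0],
  [-0.07,0.52,0.05,0,0,0],
  [-0.1,0.71,0.08,0,0,0],
  [-0.125,0.9,0.1,0,0,0],
])

```text
t: 6.43
tool_pos: [0.4616, 0.036, 0.1695]
tcp_rot: [3.139, -0.003, 3.026]
wrist_force: [0.6, -0.4, -3.2]
grip_width: 0.0357
gripper_force: 25.0
```

Call:
send_rows([
  [-0.025,0.18,0,0,0,0],
  [-0.05,0.37,0,0,0,0],
  [-0.08,0.57,0,0,0,0],
  [-0.105,0.76,0,0,0,0],
  [-0.123,0.88,0,0,0,0],
])

```text
t: 6.85
tool_pos: [0.5066, 0.2096, 0.17]
tcp_rot: [3.138, -0.003, 3.028]
wrist_force: [0.3, -0.2, -1.6]
grip_width: 0.0358
gripper_force: 25.0
```

Call:
send_rows([
  [0,0.02,0,0,0,0],
  [0,0.027,0,0,0,0],
  [0,0.027,0,0,0,0],
])

```text
t: 7.1
tool_pos: [0.5066, 0.2111, 0.17]
tcp_rot: [3.141, -0.003, 3.027]
wrist_force: [0.1, -0.0, -2.7]
grip_width: 0.0357
gripper_force: 25.0
```

Run:
```python
from go import *
from bench import capture
import cv2
c=capture('wrist'); cv2.imwrite('pics/w5.png',c['frame'][:,:,::-1]); pickle.dump(c,open('w5.pkl','wb'))
show(place(JIG,[(0,0,.15)])[0],down(JIG[2]+np.pi)); print(robot.get_obs()['tcp_rot'])
L=[(x,y,.014) for x in(-.06,) for y in(-.02,.02)]+[(-.05,y,.022) for y in(-.028,-.022,.022,.028)]+[(-.11,-.055,.01),(-.11,.055,.01)]
print(proj(c,place(JIG,L)))
p,R=pose(robot.get_obs());print(proj(c,[p+R@[.0605,y,z] for y in(-.018,.018) for z in(-.011,.021)]))
```

```text
t 7.15 p [0.5068 0.2105 0.1702] w 0.03586407236328894 F [-0.0152  0.0552 -1.4597] q [ 0.1891  0.3019  1.6195  0.0021  1.2227 -1.2665]
[-0.0055  0.0091  0.1012  0.0002 -0.0005  0.    ]
[ 3.1405 -0.0031  3.0257]
[[248.8982 131.0203]
 [298.259  131.0186]
 [238.4058 144.138 ]
 [245.9455 144.1372]
 [301.2153 144.1309]
 [308.7492 144.13  ]
 [203.8009  66.0024]
 [343.2204  66.0535]]
[[220.8227 138.3338]
 [230.3726 135.0243]
 [315.9878 138.3244]
 [308.5266 135.0174]]
```

View pics/w5.png

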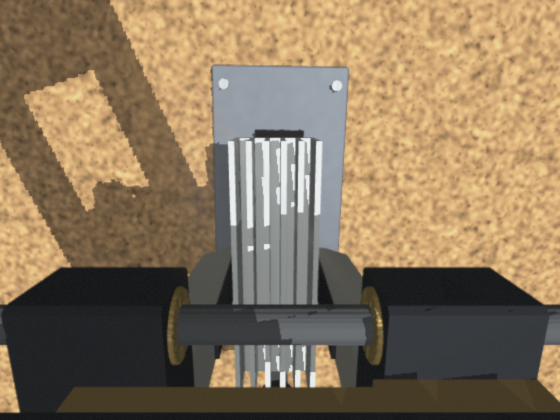

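The wrist view shows the pad's near end at v≈130 (u 254–303) and the sink's near end at v≈139. They line up to within about 2 mm. I'll descend partway and measure again.

Call:
send_rows([
  [-0.002,0.004,0.06,0,0,0],
  [-0.003,0.008,0.16,0,0,0],
  [-0.003,0.01,0.28,0,0,0],
  [-0.003,0.01,0.38,0,0,0],
  [-0.003,0.01,0.44,0,0,0],
])

```text
t: 7.57
tool_pos: [0.5066, 0.2113, 0.0808]
tcp_rot: [3.141, -0.005, 3.024]
wrist_force: [0.6, -0.5, -1.9]
grip_width: 0.0356
gripper_force: 25.0
```

Call:
send_rows([
  [0,0,0.03,0,0,0],
  [0,0,0.05,0,0,0],
  [0,0,0.06,0,0,0],
  [0,0,0.06,0,0,0],
  [0,0,0.06,0,0,0],
])

```text
t: 7.98
tool_pos: [0.5087, 0.2133, 0.0718]
tcp_rot: [3.139, -0.0, 3.025]
wrist_force: [-0.4, 0.5, -2.3]
grip_width: 0.0359
gripper_force: 25.0
```

Run:
```python
from go import *
from bench import capture
import cv2
c=capture('wrist'); f=c['frame']; pickle.dump(c,open('w6.pkl','wb'))
s=capture('scene'); t=capture('top'); pickle.dump((s,t),open('st6.pkl','wb'))
im=np.zeros((600,800,3),np.uint8)
im[:480,:480]=cv2.resize(f[80:240,200:360],None,fx=3,fy=3,interpolation=cv2.INTER_NEAREST)
im[:300,490:790]=cv2.resize(s['frame'][210:310,290:390],None,fx=3,fy=3,interpolation=cv2.INTER_CUBIC)
im[300:600,490:790]=cv2.resize(t['frame'][160:260,170:270],None,fx=3,fy=3,interpolation=cv2.INTER_CUBIC)
cv2.imwrite('pics/w6.png',im[:,:,::-1])
show(place(JIG,[(0,0,.035)])[0],down(JIG[2]+np.pi)); print(robot.get_obs()['tcp_rot'])
L=[(x,y,.014) for x in(-.06,) for y in(-.02,.02)]+[(-.05,y,.022) for y in(-.028,-.022,.022,.028)]+[(-.11,-.055,.01),(-.11,.055,.01)]
print(proj(c,place(JIG,L)))
p,R=pose(robot.get_obs());print(proj(c,[p+R@[.0605,y,z] for y in(-.018,.018) for z in(-.011,.021)]))
```

```text
t 8.1333 p [0.5086 0.2135 0.0717] w 0.03559241509553169 F [-0.6574  0.0828 -1.6051] q [ 0.1936  0.4122  1.7295  0.0028  0.9994 -1.263 ]
[ 0.002  -0.0072  0.1833  0.0004 -0.      0.    ]
[ 3.1392 -0.0002  3.0259]
[[232.9811 132.0425]
 [304.9769 131.9404]
 [217.1794 151.4281]
 [228.2704 151.4105]
 [309.538  151.2813]
 [320.6109 151.2637]
 [165.4789  36.0162]
 [371.5503  35.8986]]
[[222.8942 137.509 ]
 [232.0608 134.3262]
 [317.9212 137.3547]
 [310.1228 134.2   ]]
```

View pics/w6.png

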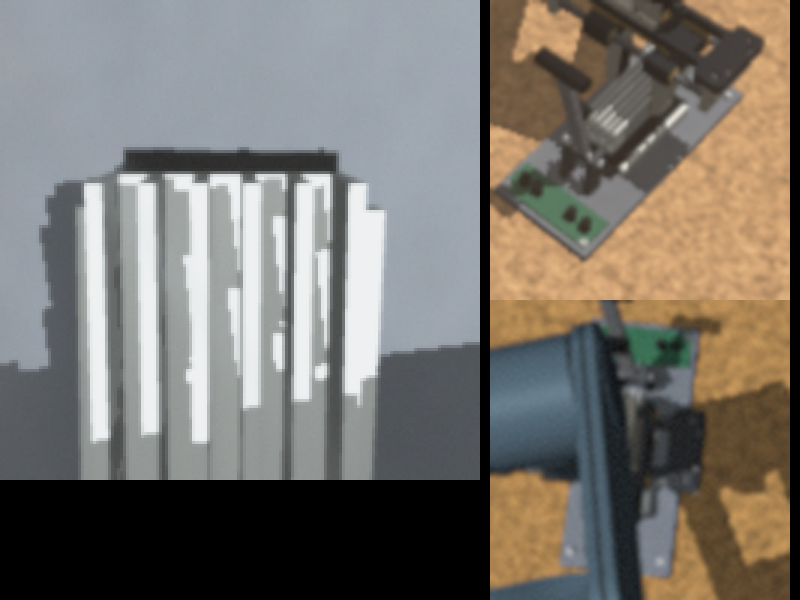

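The crop shows the pad's near edge at v≈130 (u 241–312) and the sink's near end at v≈137–140 (u 228–323). After allowing for camera bias, the shift needed is about +2 mm in tool x and +0.6 mm in tool y.

Call:
send_rows([
  [0.004,0.001,0.02,0,0,0],
  [0.008,0.003,0.05,0,0,0],
  [0.011,0.003,0.085,0,0,0],
  [0.011,0.003,0.11,0,0,0],
  [0.011,0.003,0.12,0,0,0],
])

```text
t: 8.55
tool_pos: [0.5049, 0.2142, 0.0455]
tcp_rot: [3.14, -0.004, 3.026]
wrist_force: [-0.2, 0.4, -2.2]
grip_width: 0.0357
gripper_force: 25.0
```

Call:
send_rows([
  [0,0,0,0,0,0],
  [0,0,0,0,0,0],
])

```text
t: 8.72
tool_pos: [0.5058, 0.2143, 0.0466]
tcp_rot: [3.14, -0.002, 3.026]
wrist_force: [-0.1, 0.4, -1.6]
grip_width: 0.0356
gripper_force: 25.0
```

Run:
```python
from go import *
from bench import capture
import cv2
c=capture('wrist'); f=c['frame']; pickle.dump(c,open('w7.pkl','wb'))
show(place(JIG,[(0,0,.035)])[0],down(JIG[2]+np.pi))
im=cv2.resize(f[105:205,205:345],None,fx=5,fy=5,interpolation=cv2.INTER_NEAREST)
cv2.imwrite('pics/w7.png',im[:,:,::-1])
L=[(x,y,.014) for x in(-.06,) for y in(-.02,.02)]+[(-.05,y,.022) for y in(-.028,-.022,.022,.028)]
print(proj(c,place(JIG,L)))
p,R=pose(robot.get_obs());print(proj(c,[p+R@[.06,y,z] for y in(-.018,.018) for z in(-.011,.021)]))
```

```text
t 8.7667 p [0.506  0.2143 0.0469] w 0.03572489351244172 F [-0.6473  0.7649 -1.7022] q [ 0.196   0.4429  1.7555  0.003   0.9442 -1.2607]
[-0.0113 -0.0095  0.0593  0.0003 -0.0003  0.    ]
[[226.5809 140.0177]
 [307.7023 139.933 ]
 [208.5007 162.1326]
 [221.0403 162.1175]
 [312.9255 162.0063]
 [325.4456 161.9912]]
[[222.5109 139.8588]
 [231.7662 136.2954]
 [317.6116 139.7498]
 [309.876  136.2064]]
```

View pics/w7.png

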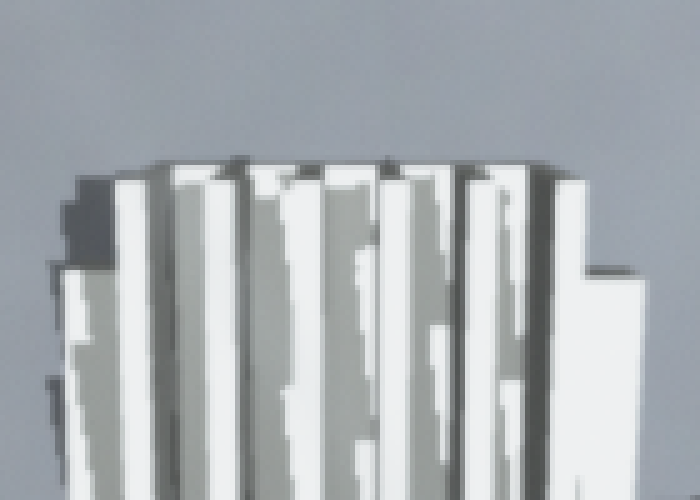

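The view shows the rails at u 218–334 (centre 276) and the sink at u 228–322 (centre 275), so it is centred. The lengthwise error is about 0.5 mm. I'll lower it gently, watching the force.

Call:
send_rows([
  [-0.001,0.001,0.012,0,0,0],
  [-0.002,0.001,0.024,0,0,0],
  [-0.0025,0.001,0.036,0,0,0],
  [-0.0025,0.001,0.044,0,0,0],
  [-0.0025,0.001,0.047,0,0,0],
])

```text
t: 9.18
tool_pos: [0.5062, 0.2144, 0.0371]
tcp_rot: [3.14, -0.002, 3.026]
wrist_force: [-0.1, -0.4, -1.7]
grip_width: 0.036
gripper_force: 25.0
```

Call:
send_rows([
  [0,0,0.001,0,0,0],
  [0,0,0.002,0,0,0],
  [0,0,0.003,0,0,0],
  [0,0,0.004,0,0,0],
  [0,0,0.004,0,0,0],
])

```text
t: 9.6
tool_pos: [0.5064, 0.2145, 0.0367]
tcp_rot: [3.14, -0.002, 3.026]
wrist_force: [-0.7, -0.5, -2.3]
grip_width: 0.0355
gripper_force: 25.0
```

Call:
send_rows([
  [0,0,0.001,0,0,0],
  [0,0,0.002,0,0,0],
  [0,0,0.003,0,0,0],
  [0,0,0.004,0,0,0],
  [0,0,0.005,0,0,0],
])

```text
t: 10.02
tool_pos: [0.5064, 0.2145, 0.0357]
tcp_rot: [3.14, -0.002, 3.026]
wrist_force: [0.1, 0.0, -1.3]
grip_width: 0.0356
gripper_force: 25.0
```

Call:
send_rows([
  [0,0,0.001,0,0,0],
  [0,0,0.002,0,0,0],
  [0,0,0.003,0,0,0],
  [0,0,0.003,0,0,0],
  [0,0,0.003,0,0,0],
])

```text
t: 10.43
tool_pos: [0.5064, 0.2145, 0.0351]
tcp_rot: [3.14, -0.002, 3.026]
wrist_force: [-0.9, -0.3, -2.8]
grip_width: 0.0359
gripper_force: 25.0
```

Call:
send_rows([
  [0,0,0.001,0,0,0],
  [0,0,0.002,0,0,0],
  [0,0,0.003,0,0,0],
  [0,0,0.003,0,0,0],
  [0,0,0.003,0,0,0],
])

```text
t: 10.85
tool_pos: [0.5064, 0.2145, 0.0349]
tcp_rot: [3.14, -0.001, 3.026]
wrist_force: [-1.8, -1.1, 4.7]
grip_width: 0.0357
gripper_force: 25.0
```

Call:
send_rows([
  [0,0,0.001,0,0,0],
  [0,0,0.002,0,0,0],
  [0,0,0.003,0,0,0],
  [0,0,0.003,0,0,0],
  [0,0,0.003,0,0,0],
])

```text
t: 11.27
tool_pos: [0.5064, 0.2145, 0.0349]
tcp_rot: [3.14, -0.001, 3.026]
wrist_force: [-4.8, -1.4, 9.1]
grip_width: 0.036
gripper_force: 25.0
```

It touched down at z = 0.0349, matching the expected pad height. I'll ease off, open the fingers and lift.

Call:
send_rows([
  [0,0,-0.002,0,0,0],
  [0,0,-0.004,0,0,0],
  [0,0,-0.004,0,0,0],
])

```text
t: 11.52
tool_pos: [0.5064, 0.2145, 0.0349]
tcp_rot: [3.14, -0.002, 3.026]
wrist_force: [-2.8, -0.9, 4.0]
grip_width: 0.0359
gripper_force: 25.0
```

Call:
send_rows([
  [0,0,0,0,0,0],
  [0,0,0,0,0,0],
  [0,0,0,0,0,0],
  [0,0,0,0,0,0],
  [0,0,0,0,0,0],
], fingers=0.1)

```text
t: 11.93
tool_pos: [0.5064, 0.2145, 0.0345]
tcp_rot: [3.14, -0.002, 3.026]
wrist_force: [-1.1, 1.1, -0.1]
grip_width: 0.051
gripper_force: 0.0
```

Call:
send_rows([
  [0,0,-0.02,0,0,0],
  [0,0,-0.08,0,0,0],
  [0,0,-0.17,0,0,0],
  [0,0,-0.28,0,0,0],
  [0,0,-0.4,0,0,0],
])

```text
t: 12.35
tool_pos: [0.5059, 0.2142, 0.1151]
tcp_rot: [3.14, -0.003, 3.026]
wrist_force: [0.5, 0.3, 0.1]
grip_width: 0.0512
gripper_force: 0.0
```

Call:
send_rows([
  [0,0,-0.18,0,0,0],
  [0,0,-0.38,0,0,0],
  [0,0,-0.58,0,0,0],
  [0,0,-0.78,0,0,0],
  [0,0,-0.95,0,0,0],
], fingers=0.5)

```text
t: 12.77
tool_pos: [0.5067, 0.2139, 0.3082]
tcp_rot: [3.139, 0.001, 3.026]
wrist_force: [1.0, -0.2, -0.3]
grip_width: 0.0699
gripper_force: 0.0
```

Run:
```python
from go import *
from bench import capture
import cv2
c=capture('wrist'); t=capture('top'); s=capture('scene'); pickle.dump((c,t,s),open('a8.pkl','wb'))
J=np.array([.5063,.2147,-.1165])
show(J[:2].tolist()+[.1],down(J[2]+np.pi))
im=np.zeros((600,800,3),np.uint8)
im[:378,:504]=cv2.resize(c['frame'],None,fx=.9,fy=.9)
im[:300,510:800]=cv2.resize(s['frame'][215:290,300:373],(290,300),interpolation=cv2.INTER_CUBIC)
im[300:600,510:800]=cv2.resize(t['frame'][140:215,180:253],(290,300),interpolation=cv2.INTER_CUBIC)
cv2.imwrite('pics/a8.png',im[:,:,::-1])
```

```text
t 12.9167 p [0.5082 0.2142 0.3084] w 0.0697982098767969 F [-0.6042 -0.5129  0.1139] q [ 0.195   0.2158  1.3932  0.0025  1.526  -1.2602]
[ 0.0153 -0.0032  1.042   0.0007  0.0009  0.0001]
```

View pics/a8.png

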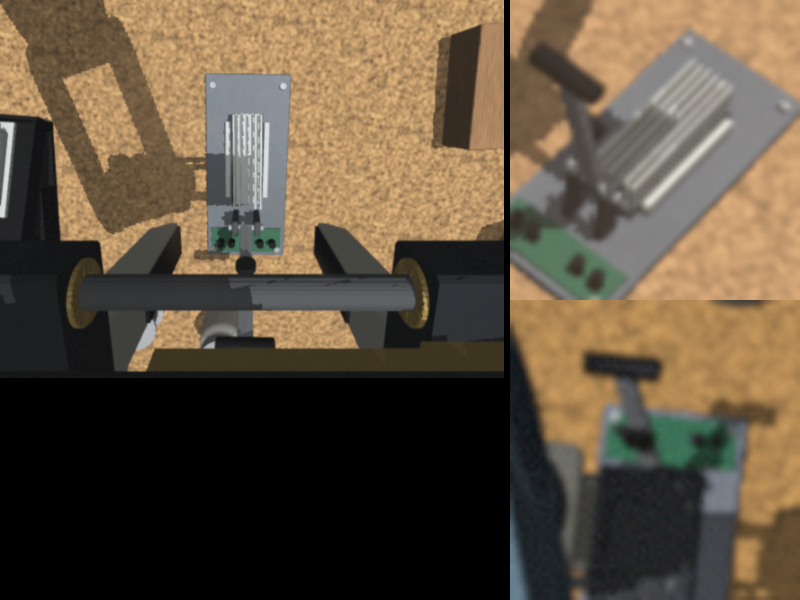

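The sink sits flat in the channel between the rails, with no pad showing at the near end. The clamp handle shows in the top crop, at about (208.2, 155.3) in the full frame. I'll work out its angle and the end alignment numerically.

```bash
cat >> h.py <<'E'
J=np.array([.5063,.2147,-.1165])
def hand(a,r=.17): return place(J,[(.08-r*np.cos(a),0,.058+r*np.sin(a))])[0]
E
python3 - <<'E'
from go import *
c,t,s=pickle.load(open('a8.pkl','rb'))
for a in(1.65,1.7,1.75,1.8,1.85): print(a,hand(a),proj(t,hand(a))[0],proj(s,hand(a))[0],proj(c,hand(a))[0])
g=s['frame'].astype(int).sum(2)
# handle centroid in scene: dark blob near predicted
import cv2
for n,f,(u,v) in(('top',t['frame'],(208,155)),('scene',s['frame'],(314,233))):
    m=(f.max(2)<70).astype(np.uint8); m[:v-8]=0;m[v+9:]=0;m[:,:u-13]=0;m[:,u+14:]=0
    k,lab,st,ce=cv2.connectedComponentsWithStats(m)
    print(n,[(st[i].tolist(),ce[i].round(1).tolist()) for i in range(1,k) if st[i][4]>20])
L=[(x,y,.046) for x in(-.06,.06) for y in(-.018,.018)]+[(-.05,-.025,.022),(.05,-.025,.022),(-.05,.025,.022),(-.11,0,.01)]
print(proj(c,place(J,L)))
g=c['frame'].astype(int).sum(2)
for u in (253,254,263,271,279,287,294,295): print(u,g[112:150,u].tolist())
show(hand(1.75)+[0,0,.05],down(J[2]+np.pi))
E
```

```text
1.65 [0.5991 0.2038 0.2275] [204.4802 169.3291] [324.4732 223.7547] [272.8497 350.8821]
1.7 [0.6075 0.2029 0.2266] [204.9303 166.0915] [322.2919 226.0078] [272.8686 360.4861]
1.75 [0.6159 0.2019 0.2253] [205.408  162.9188] [320.0973 228.3714] [272.8873 369.4494]
1.8 [0.6241 0.2009 0.2236] [205.9114 159.822 ] [317.8969 230.8384] [272.9057 377.735 ]
1.85 [0.6323 0.2    0.2214] [206.4385 156.8117] [315.6983 233.4009] [272.9238 385.3157]
top [([199, 154, 19, 7, 88], [208.1, 156.5])]
scene [([305, 227, 18, 13, 98], [313.2, 233.2])]
[[256.1038 125.8238]
 [289.3954 125.8107]
 [257.3807 232.1731]
 [288.4503 232.1263]
 [251.0337 134.4113]
 [252.3186 218.5479]
 [294.5297 134.3903]
 [272.7131  80.3284]]
253 [425, 430, 429, 426, 430, 428, 427, 431, 429, 428, 431, 421, 427, 420, 416, 353, 310, 306, 308, 303, 268, 243, 303, 569, 653, 656, 658, 658, 655, 659, 663, 667, 667, 666, 667, 664, 658, 653]
254 [430, 424, 423, 423, 426, 425, 428, 430, 425, 427, 425, 428, 422, 426, 412, 324, 250, 238, 245, 240, 238, 232, 269, 446, 510, 517, 515, 518, 517, 529, 618, 652, 657, 656, 655, 647, 574, 518]
263 [432
[... 647 characters left out ...]
442, 531, 620, 527, 439, 426, 430, 431, 424, 421, 433, 546, 596, 601, 604, 597, 599, 590, 492, 421, 416, 414, 414, 413, 412]
294 [434, 436, 434, 434, 434, 434, 431, 431, 428, 428, 429, 429, 433, 430, 433, 436, 433, 433, 433, 431, 431, 436, 431, 444, 552, 606, 607, 608, 610, 609, 608, 606, 608, 613, 618, 627, 624, 626]
295 [438, 438, 439, 433, 437, 433, 430, 429, 423, 429, 432, 433, 435, 433, 436, 436, 437, 435, 434, 431, 431, 433, 435, 468, 611, 659, 664, 664, 666, 664, 664, 664, 664, 663, 665, 666, 666, 664]
t 12.9167 p [0.5082 0.2142 0.3084] w 0.0697982098767969 F [-0.6042 -0.5129  0.1139] q [ 0.195   0.2158  1.3932  0.0025  1.526  -1.2602]
[-0.5409  0.0001  0.1686  0.0007  0.0009  0.0001]
```

The sink's end sits 10 mm beyond the rail ends, as it should. The clamp is at about 1.85 rad. Next I'll hover over the handle.

Call:
send_rows([
  [-0.08,0,0,0,0,0],
  [-0.24,0,0.02,0,0,0],
  [-0.4,0,0.06,0,0,0],
  [-0.54,0,0.1,0,0,0],
  [-0.62,0,0.12,0,0,0],
])

```text
t: 13.33
tool_pos: [0.6312, 0.1986, 0.2764]
tcp_rot: [3.141, -0.006, 3.025]
wrist_force: [-0.3, 0.1, 0.5]
grip_width: 0.0697
gripper_force: 0.0
```

Call:
send_rows([
  [0,0,0,0,0,0],
  [0,0,0,0,0,0],
  [0,0,0,0,0,0],
])

```text
t: 13.58
tool_pos: [0.6288, 0.1997, 0.2795]
tcp_rot: [3.14, -0.004, 3.026]
wrist_force: [0.1, 0.0, -1.0]
grip_width: 0.0697
gripper_force: 0.0
```

Run:
```python
from go import *
from bench import capture
import cv2
c=capture('wrist'); pickle.dump(c,open('w9.pkl','wb'))
show(hand(1.85),down(J[2]+np.pi))
for a in(1.75,1.8,1.85,1.9): print(a,proj(c,[hand(a)+R for R in (np.array([.0029,.0248,0]),-np.array([.0029,.0248,0]))]).ravel())
g=cv2.resize(c['frame'],None,fx=.5,fy=.5,interpolation=cv2.INTER_AREA).astype(int).sum(2)
for r in range(80,152,2): print(r*2,''.join('#' if v<110 else '+' if v<230 else '.' for v in g[r,80:190]))
```

```text
t 13.6333 p [0.6288 0.1999 0.2803] w 0.06940717873946513 F [-0.1341 -0.1728  0.0253] q [ 0.1377  0.437   1.1492  0.0026  1.5577 -1.3178]
[-0.0182  0.0017  0.2943  0.0003 -0.0005  0.0002]
1.75 [315.7234 216.6374 229.2009 216.7274]
1.8 [315.0418 229.6608 229.9485 229.7573]
1.85 [314.3136 241.8915 230.7439 241.9937]
1.9 [313.5467 253.2819 231.5788 253.3889]
160 ........................................+++++++++++...........................................................
164 .......................................++++++++++++++#########+...............................................
168 .......................................+++++++++.+++++#########+..............................................
172 ........................................++++++++..+++++++++++##...............................................
176 ....................................+++####++++++++++++++++++###+++...+++++...................................
180 ............................++....+++++###++++++++++..+++++...++++++.++++++...................................
184 ......................................+++++++++++
[... 2696 characters left out ...]
####++++++
280 ++++++++++##########+..........+...............................................................##########+++++
284 +++++++++##########+..........+................................................................+###########+++
288 +++++++###########+.............................................................................+###########++
292 ++++++############...............+++++++.+++++...................................................+###########+
296 +++++############..............++...............+.................................................+###########
300 ++++############...................................................................................+##########
```

The handle is at u 230–312, v≈242, giving an angle of about 1.85 rad, and it is about 2 mm to −y of the finger centre. I'll descend and pinch lightly.

Call:
send_rows([
  [-0.005,-0.003,0.04,0,0,0],
  [-0.01,-0.006,0.1,0,0,0],
  [-0.015,-0.01,0.17,0,0,0],
  [-0.017,-0.01,0.24,0,0,0],
  [-0.017,-0.01,0.28,0,0,0],
])

```text
t: 14.05
tool_pos: [0.6316, 0.1975, 0.2231]
tcp_rot: [3.14, -0.003, 3.026]
wrist_force: [-1.0, -0.4, -0.2]
grip_width: 0.0698
gripper_force: 0.0
```

Call:
send_rows([
  [0,0,0.02,0,0,0],
  [0,0,0.035,0,0,0],
  [0,0,0.04,0,0,0],
  [0,0,0.04,0,0,0],
  [0,0,0.04,0,0,0],
])

```text
t: 14.47
tool_pos: [0.6333, 0.1974, 0.2173]
tcp_rot: [3.139, -0.0, 3.026]
wrist_force: [0.8, -0.7, -0.0]
grip_width: 0.0699
gripper_force: 0.0
```

Call:
send_rows([
  [0,0,0,0,0,0],
  [0,0,0,0,0,0],
  [0,0,0,0,0,0],
  [0,0,0,0,0,0],
  [0,0,0,0,0,0],
], fingers=-1, squeeze=6)

```text
t: 14.88
tool_pos: [0.6331, 0.1972, 0.2167]
tcp_rot: [3.14, -0.001, 3.026]
wrist_force: [0.2, 0.9, 1.0]
grip_width: 0.0501
gripper_force: 6.0
```

Run:
```python
from go import *
o=robot.get_obs();print(o['gripper_force'],o['wrist_torque'])
show(hand(1.85)+[0,0,-.005],down(J[2]+np.pi))
```

```text
5.998773202300072 [-0.0445 -0.0754 -0.0465]
t 14.8833 p [0.6331 0.1972 0.2167] w 0.050108185512666374 F [0.1621 0.9392 1.0222] q [ 0.1329  0.4693  1.2505  0.0022  1.4225 -1.3223]
[ 0.0057  0.0131  0.0015  0.0003 -0.0002  0.0001]
```

Run:
```python
import numpy as np
for a0,a1 in((1.85,1.5),(1.5,1.15),(1.15,.8),(.8,.5),(.5,.25),(.25,.08)):
    a=np.linspace(a0,a1,6)[1:]
    print(a0,np.round([[.85*(np.cos(x)-np.cos(a0)),.85*(np.sin(a0)-np.sin(x))] for x in a],4).tolist())
```

```text
1.85 [[0.0577, -0.0144], [0.1163, -0.0247], [0.1755, -0.0309], [0.2349, -0.0329], [0.2944, -0.0308]]
1.5 [[0.0592, 0.0063], [0.1177, 0.0167], [0.1754, 0.0312], [0.232, 0.0496], [0.2871, 0.072]]
1.15 [[0.0534, 0.0262], [0.1049, 0.056], [0.1541, 0.0894], [0.2009, 0.1262], [0.245, 0.1661]]
0.8 [[0.0355, 0.0366], [0.0687, 0.0753], [0.0996, 0.1159], [0.128, 0.1582], [0.1537, 0.2022]]
0.5 [[0.0194, 0.0378], [0.037, 0.0765], [0.0525, 0.116], [0.0661, 0.1563], [0.0776, 0.1972]]
0.25 [[0.0067, 0.0281], [0.0124, 0.0564], [0.0171, 0.085], [0.0209, 0.1136], [0.0237, 0.1424]]
```

Call:
send_rows([
  [0.058,-0.014,0,0,0,0],
  [0.116,-0.025,0,0,0,0],
  [0.175,-0.031,0,0,0,0],
  [0.235,-0.033,0,0,0,0],
  [0.294,-0.031,0,0,0,0],
], squeeze=10)

```text
t: 15.3
tool_pos: [0.5753, 0.2044, 0.2193]
tcp_rot: [3.127, 0.005, 3.027]
wrist_force: [2.9, 19.5, 2.5]
grip_width: 0.0501
gripper_force: 10.0
```

I put the z column in y, and the side force rose to 19.5 N. That is within limits, but I'll undo it straight away.

Call:
send_rows([
  [0,0.015,-0.012,0,0,0],
  [0,0.031,-0.02,0,0,0],
  [0,0.031,-0.02,0,0,0],
])

```text
t: 15.55
tool_pos: [0.5738, 0.2049, 0.2196]
tcp_rot: [3.14, -0.004, 3.027]
wrist_force: [-0.0, 2.4, -6.3]
grip_width: 0.05
gripper_force: 10.0
```

Run:
```python
from go import *
o=robot.get_obs();print(o['gripper_force'],o['wrist_torque'])
show(hand(1.5)+[0,0,-.005],down(J[2]+np.pi))
```

```text
9.994837939739227 [ 0.5791 -0.0905  0.0334]
t 15.55 p [0.5738 0.2049 0.2196] w 0.050047202664737424 F [-0.027   2.406  -6.2925] q [ 0.1584  0.3709  1.3941  0.0031  1.3796 -1.2979]
[ 0.0008  0.0093 -0.0147  0.0003 -0.0006  0.0002]
```

Call:
send_rows([
  [0.059,0.002,0.01,0,0,0],
  [0.118,0.004,0.021,0,0,0],
  [0.175,0.004,0.036,0,0,0],
  [0.232,0.004,0.054,0,0,0],
  [0.287,0.004,0.077,0,0,0],
])

```text
t: 15.97
tool_pos: [0.5183, 0.2122, 0.2063]
tcp_rot: [3.137, 0.001, 3.025]
wrist_force: [0.6, 3.5, 2.5]
grip_width: 0.0501
gripper_force: 10.0
```

Call:
send_rows([
  [0.053,0.002,0.026,0,0,0],
  [0.105,0.003,0.056,0,0,0],
  [0.154,0.004,0.089,0,0,0],
  [0.201,0.005,0.126,0,0,0],
  [0.245,0.005,0.166,0,0,0],
])

```text
t: 16.38
tool_pos: [0.4691, 0.2187, 0.1731]
tcp_rot: [3.138, -0.0, 3.025]
wrist_force: [-0.8, 3.2, 2.5]
grip_width: 0.0503
gripper_force: 10.0
```

Call:
send_rows([
  [0.036,0,0.037,0,0,0],
  [0.069,0,0.075,0,0,0],
  [0.1,0,0.116,0,0,0],
  [0.128,0,0.158,0,0,0],
  [0.154,0,0.202,0,0,0],
])

```text
t: 16.8
tool_pos: [0.4381, 0.2227, 0.1315]
tcp_rot: [3.138, -0.001, 3.025]
wrist_force: [-1.2, 6.3, 1.7]
grip_width: 0.0498
gripper_force: 10.0
```

Run:
```python
from go import *
show(hand(.5)+[0,0,-.008],down(J[2]+np.pi))
```

```text
t 16.8 p [0.4381 0.2227 0.1315] w 0.049751894422676454 F [-1.2499  6.3366  1.7107] q [ 0.2401  0.2429  1.8078  0.0044  1.0909 -1.2166]
[ 0.0026 -0.0003 -0.      0.0006 -0.0002  0.0001]
```

Call:
send_rows([
  [0.019,0.003,0.038,0,0,0],
  [0.037,0.006,0.076,0,0,0],
  [0.053,0.008,0.116,0,0,0],
  [0.066,0.009,0.156,0,0,0],
  [0.078,0.01,0.197,0,0,0],
])

```text
t: 17.22
tool_pos: [0.4225, 0.225, 0.0914]
tcp_rot: [3.141, -0.002, 3.026]
wrist_force: [-2.0, -4.6, 0.3]
grip_width: 0.0501
gripper_force: 10.0
```

Call:
send_rows([
  [0.007,0,0.028,0,0,0],
  [0.012,0,0.056,0,0,0],
  [0.017,0,0.085,0,0,0],
  [0.021,0,0.108,0,0,0],
  [0.023,0,0.12,0,0,0],
])

```text
t: 17.63
tool_pos: [0.4181, 0.2256, 0.0675]
tcp_rot: [3.141, -0.003, 3.026]
wrist_force: [-1.2, -6.2, 0.2]
grip_width: 0.05
gripper_force: 10.0
```

Run:
```python
from go import *
show(hand(0)+[0,0,-.008],down(J[2]+np.pi))
```

```text
t 17.6333 p [0.4181 0.2256 0.0675] w 0.04995410070411532 F [-1.1931 -6.1528  0.2317] q [ 0.2584  0.3035  1.9162  0.0017  0.9241 -1.1977]
[ 0.0054 -0.0029  0.0874  0.0001 -0.0004  0.0001]
```

Call:
send_rows([
  [0.001,-0.002,0.015,0,0,0],
  [0.002,-0.004,0.03,0,0,0],
  [0.003,-0.005,0.045,0,0,0],
  [0.003,-0.005,0.057,0,0,0],
  [0.003,-0.005,0.065,0,0,0],
])

```text
t: 18.05
tool_pos: [0.4173, 0.2256, 0.055]
tcp_rot: [3.14, -0.003, 3.026]
wrist_force: [-3.3, -1.2, -0.1]
grip_width: 0.0498
gripper_force: 10.0
```

Call:
send_rows([
  [0,0,0.004,0,0,0],
  [0,0,0.008,0,0,0],
  [0,0,0.012,0,0,0],
  [0,0,0.015,0,0,0],
  [0,0,0.015,0,0,0],
])

```text
t: 18.47
tool_pos: [0.4173, 0.2256, 0.0523]
tcp_rot: [3.14, -0.002, 3.026]
wrist_force: [-5.2, -0.3, -0.3]
grip_width: 0.0499
gripper_force: 10.0
```

Call:
send_rows([
  [0.002,0,0.003,0,0,0],
  [0.004,0,0.005,0,0,0],
  [0.004,0,0.007,0,0,0],
  [0.004,0,0.008,0,0,0],
  [0.004,0,0.008,0,0,0],
])

```text
t: 18.88
tool_pos: [0.4173, 0.2257, 0.0509]
tcp_rot: [3.139, -0.001, 3.026]
wrist_force: [-3.1, -1.1, -0.2]
grip_width: 0.0499
gripper_force: 10.0
```

Call:
send_rows([
  [0,0,0.002,0,0,0],
  [0,0,0.004,0,0,0],
  [0,0,0.006,0,0,0],
  [0,0,0.006,0,0,0],
  [0,0,0.006,0,0,0],
])

```text
t: 19.3
tool_pos: [0.4173, 0.2256, 0.0497]
tcp_rot: [3.139, -0.001, 3.026]
wrist_force: [-1.9, -1.0, 0.2]
grip_width: 0.0503
gripper_force: 10.0
```

Call:
send_rows([
  [0,0,0.002,0,0,0],
  [0,0,0.004,0,0,0],
  [0,0,0.005,0,0,0],
  [0,0,0.005,0,0,0],
  [0,0,0.005,0,0,0],
])

```text
t: 19.72
tool_pos: [0.4172, 0.2257, 0.0487]
tcp_rot: [3.139, -0.001, 3.026]
wrist_force: [-0.8, -2.8, -0.6]
grip_width: 0.0501
gripper_force: 10.0
```

Call:
send_rows([
  [0,0,0.002,0,0,0],
  [0,0,0.004,0,0,0],
  [0,0,0.005,0,0,0],
  [0,0,0.005,0,0,0],
  [0,0,0.005,0,0,0],
])

```text
t: 20.13
tool_pos: [0.4172, 0.2257, 0.0477]
tcp_rot: [3.139, -0.001, 3.026]
wrist_force: [-0.3, -2.2, -0.4]
grip_width: 0.05
gripper_force: 10.0
```

Call:
send_rows([
  [0,0,0.002,0,0,0],
  [0,0,0.004,0,0,0],
  [0,0,0.006,0,0,0],
  [0,0,0.008,0,0,0],
  [0,0,0.008,0,0,0],
])

```text
t: 20.55
tool_pos: [0.4172, 0.2257, 0.0467]
tcp_rot: [3.139, -0.001, 3.026]
wrist_force: [-2.1, -3.1, 5.5]
grip_width: 0.0501
gripper_force: 10.0
```

Call:
send_rows([
  [0,0,0.002,0,0,0],
  [0,0,0.004,0,0,0],
  [0,0,0.006,0,0,0],
  [0,0,0.008,0,0,0],
  [0,0,0.008,0,0,0],
])

```text
t: 20.97
tool_pos: [0.4174, 0.2257, 0.0458]
tcp_rot: [3.139, -0.0, 3.026]
wrist_force: [-3.1, -5.0, 14.0]
grip_width: 0.0498
gripper_force: 10.0
```

The foot met the fins at z≈0.047, with 14 N upward. I'll ease off, release and retreat.

Call:
send_rows([
  [0,0,-0.003,0,0,0],
  [0,0,-0.006,0,0,0],
  [0,0,-0.007,0,0,0],
])

```text
t: 21.22
tool_pos: [0.4173, 0.2257, 0.0461]
tcp_rot: [3.139, -0.001, 3.026]
wrist_force: [0.6, -2.8, 0.8]
grip_width: 0.0501
gripper_force: 10.0
```

Call:
send_rows([
  [0,0,0,0,0,0],
  [0,0,0,0,0,0],
  [0,0,0,0,0,0],
  [0,0,0,0,0,0],
  [0,0,0,0,0,0],
], fingers=0.5)

```text
t: 21.63
tool_pos: [0.4168, 0.2258, 0.0457]
tcp_rot: [3.139, -0.002, 3.026]
wrist_force: [-0.1, -0.3, 0.9]
grip_width: 0.0693
gripper_force: 0.0
```

Call:
send_rows([
  [0,0,-0.03,0,0,0],
  [0,0,-0.1,0,0,0],
  [0,0,-0.2,0,0,0],
  [0,0,-0.35,0,0,0],
  [0,0,-0.5,0,0,0],
])

```text
t: 22.05
tool_pos: [0.4162, 0.2253, 0.1468]
tcp_rot: [3.14, -0.004, 3.026]
wrist_force: [0.7, -0.2, 0.2]
grip_width: 0.0696
gripper_force: 0.0
```

Call:
send_rows([
  [0.1,0.08,-0.15,0,0,0],
  [0.2,0.2,-0.3,0,0,0],
  [0.3,0.35,-0.45,0,0,0],
  [0.35,0.5,-0.55,0,0,0],
  [0.35,0.65,-0.6,0,0,0],
])

```text
t: 22.47
tool_pos: [0.3613, 0.3643, 0.2708]
tcp_rot: [3.136, 0.002, 3.026]
wrist_force: [1.3, -0.5, -0.4]
grip_width: 0.0698
gripper_force: 0.0
```

Call:
send_rows([
  [0,0.15,0,0,0,0],
  [0,0.3,0,0,0,0],
  [0,0.45,0,0,0,0],
  [0,0.55,0,0,0,0],
  [0,0.6,0,0,0,0],
])

```text
t: 22.88
tool_pos: [0.3762, 0.4839, 0.2663]
tcp_rot: [3.139, -0.002, 3.028]
wrist_force: [-0.3, -1.0, 0.1]
grip_width: 0.0694
gripper_force: 0.0
```

Run:
```python
from go import *
from bench import capture
import cv2
t=capture('top'); s=capture('scene'); pickle.dump((t,s),open('a10.pkl','wb'))
t0=pickle.load(open('top.pkl','rb')); s0=pickle.load(open('scene.pkl','rb'))
show([0,0,0],np.eye(3))
for a in(0,.05,.1,.2): print(a,proj(t,hand(a)).round(1),proj(s,hand(a)).round(1))
# handle blobs
for n,c,X in(('top',t,hand(0)),('scene',s,hand(0))):
    u,v=proj(c,X)[0].round().astype(int); g=c['frame'].astype(int).sum(2)
    print(n,u,v)
    for r in range(v-14,v+15,1 if n=='scene' else 1): print(r,''.join('#' if q<140 else '+' if q<300 else '.' for q in g[r,u-22:u+24]))
# changes elsewhere
for n,a,b in(('top',t0,t),('scene',s0,s)):
    d=(cv2.absdiff(a['frame'],b['frame']).max(2)>60).astype(np.uint8)
    k,l,st,ce=cv2.connectedComponentsWithStats(d); print(n,[st[i].tolist() for i in range(1,k) if st[i][4]>25])
```

```text
t 22.9833 p [0.3762 0.4825 0.266 ] w 0.06953380983956745 F [-0.5146  0.142   0.6044] q [ 0.7248  0.3496  1.3127  0.0027  1.4796 -0.732 ]
[ 1.5911 -2.6129  1.3299  0.0285  0.4988  0.0004]
0 [[208.4 243.8]] [[358.4 224.1]]
0.05 [[207.9 243.7]] [[358.8 222.3]]
0.1 [[207.4 243.4]] [[359.1 220.6]]
0.2 [[206.4 242.3]] [[359.4 217.3]]
top 208 244
230 ++++++......................++...++...........
231 ++++++......................++...++...........
232 +++++++....................+++..++++..........
233 ++++++++....................++++++++..........
234 +++++++++...................+++++++...........
235 +++++++++...................++++++...........+
236 +++++++++...................++++++...........+
237 ++++++++++..................++++++...........+
238 +++++++++++................++++++............+
239 ++++++++++++...............++++++............+
240 ++++++++++++++++++++......++++++++...........+
241 ++++++++++++++++####++..+++###++++++++.......+
242 +++++++++++++++#######+++#######+++++++......+
243 +++++++++++++++#################+++++++.....++
244 +++++++++++++++#################+++++++.
[... 2536 characters left out ...]
9, 288, 140, 84, 3557], [10, 317, 54, 66, 1503], [65, 337, 17, 9, 70], [95, 340, 7, 12, 40], [73, 348, 6, 12, 29], [28, 354, 117, 66, 4667], [338, 372, 7, 12, 42], [231, 376, 25, 44, 791], [328, 401, 6, 16, 63], [30, 413, 7, 7, 26]]
scene [[478, 0, 82, 80, 1372], [530, 0, 30, 36, 219], [519, 2, 41, 43, 251], [420, 32, 7, 9, 32], [386, 63, 25, 15, 230], [337, 65, 10, 7, 27], [382, 75, 69, 25, 632], [333, 76, 3, 19, 31], [493, 94, 30, 37, 572], [378, 107, 23, 11, 167], [515, 111, 45, 72, 1273], [382, 127, 31, 33, 452], [479, 127, 12, 19, 100], [328, 147, 151, 134, 6047], [444, 146, 94, 74, 2816], [499, 147, 20, 15, 104], [199, 149, 33, 12, 219], [305, 226, 47, 37, 538], [283, 270, 15, 13, 64]]
```

```bash
python3 -c "
from bench import robot
print(robot.finish_job())"
```

```text
the job is handed in; nothing more can be done
None
```

The job is handed in at about 23 s: the long heat sink is seated in the channel, ends within about 1 mm of the pad by image measurement, and the clamp foot met the fins with a clear force rise. I did not confirm the foot with a final picture. One mis-entered move briefly side-loaded the clamp handle to 19.5 N.

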